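# Fit the adjustable wrench to the big nut and turn it home

## Robot

A 7-joint arm with a two-finger parallel gripper is mounted at the origin on a cart in front of the work surface, level with it; the furniture and walls round the work are solid. World frame = base frame: x ahead of the robot, y to its left, z up, the work surface at z = 0. Lengths are in m, angles in rad, forces in N, time in s.
With the tool pointing down it reaches from about 0.425 to 0.875 m from the base axis. Payload 4.7 kg.
Tool frame: the origin (TCP) lies where the fingers leave the gripper's body, on its centre line; the fingertips stand 70 mm ahead of it and the grasp point (between the pads) lies 51 mm ahead of it; z points along the fingers, y is the line along which they close (so a half turn about z gives the same grasp; the last joint's range is limited). The gripper opens to 87 mm and grips with 3 to 60 N. Pads are 19 mm wide; open, the fingers measure 117 mm over their backs; the gripper's body (75 mm by 190 mm) begins 51 mm behind the grasp point.
Start: joints at [-1.164, 0.321, -0.07, 1.45, 0.023, 1.371, -0.057], TCP at [0.249, 0.601, 0.292] pointing down, gripper open.
Joint ranges: [-2.86, 2.86], [-0.3, 2.09], [-1.38, 1.24], [0.06, 2.45], [-1.56, 4.7], [0.09, 2.05], [-2.69, 2.69]. Speed limits (rad/s): [2.57, 2.57, 3.14, 3.14, 3.14, 3.14, 3.14].

## Interface

Orientations are given as a rotation vector (axis times angle).
In Python, from bench import ctrl gives the robot as it stands.
- The arm moves only by the tool play_rows, never from a script. Its argument "increments" is a list that holds one entry, the list of rows, each a list of 7 numbers: the shift along the tool's x, y, z as a fraction of full scale, then the turn, a rotation vector about the tool's x, y, z as a fraction of full scale, then the gripper command: -1 is shut, 1 is fully open, values between are in proportion. A call has 1 to 8 rows; each row is the pose to reach, as a shift and turn from the pose commanded when the call began, along the tool's axes at that moment; what a row does not reach only later rows make up. Full scale, the value 1, is 0.1 m for a shift and 90 degrees for a turn. A row lasts 1/10 s, in which the tool goes at most 50 mm and 8.59 degrees, less where a joint would pass 70% of its speed; a pose out of reach is approached as far as the arm can. A call with a number of a shift or a turn outside -1 to 1 is refused whole. A call with a gripper value outside its range is refused whole. The fingers move at their own pace and stop on an object; "squeeze" is the grip in N (left out, the last holds). Time passes only in rows, so rows that repeat a pose let the fingers close. It gives the time, the measured TCP pose, the force, the opening and the grip force at its end, in the units of the state.
- ctrl.get_state(): the state, without advancing time (a new reading comes with each control period).
- ctrl.get_image(name): name is "side" or "top"; returns the picture (384x512x3 uint8, red, green, blue); there is no depth.
- ctrl.get_calibration(name): a dict with "vertical_fov" (degrees; the focal length in pixels is half the picture's height over the tangent of half this angle, whatever the lens; pixels are square), "cx", "cy" (the principal point, pixels), "R" (3x3) and "t" (3): a world point X has camera coordinates R X + t. Camera axes: x right, y down, z forward; pixel columns grow to the right and rows downward; lengths in m; the calibration is good to about 2 mm. A picture is of the moment at which its call begins. get_calibration takes no time and is no camera call.
- ctrl.close_job(): hands the job in; it is judged then, once.
The state is a dict: "time": time; "joint_positions": joint angles; "qd": joint speeds; "joint_torque": joint torques, N m; "position": TCP position; "tool_rot": TCP orientation; "ft_force": force on the tool from outside, world axes, zero at the start; "torque": the same for the moment, N m; "grip_width": opening from 0.0 (shut) to 1.0 (fully open); "grip_force": force on a finger pad.
Only numpy, scipy, OpenCV 4.12 (cv2) and the standard library are available. Lean on these libraries where they do the work, as an engineer would, in place of code of your own. Each camera call takes 0.05 s, during which the arm holds its last target. There are 200 camera calls.

## Task

The adjustable wrench lies flat on the blue plate with its mouth wide open round the big brass nut. Without picking the wrench up, roll its worm until the jaws sit snug on the nut's flats (nudge the handle if they bear on the corners), then push the handle so that the wrench turns the nut clockwise until it comes up against its stop, where its red mark meets the red mark on the plate. Leave the wrench lying there round the nut, do not touch the nut itself, and leave the other things alone.

Things in the scene. Friction and masses are not known exactly. Their poses are not given: they have to be found in the camera images.
- wrench: Loose steel adjustable wrench, 0.6 kg, 218 mm long, flat on the plate. Origin on its underside, mid-mouth when the mouth is 46 mm wide; x points out of the mouth, z up. Handle: bar 26 mm wide, 18 mm thick, x = -100 to -198 mm, centred on y = 0. Head 20 mm thick, x = -80 to +20 mm; bottom of the mouth at x = -27 mm; fixed jaw's face at y = +23 mm, moving jaw on the -y side.
- wrench_jaw (a joint): Moving jaw of the wrench, m. The mouth is 62 mm wide at 0 and narrows by this value: 0.016 is the nut's 46 mm. It moves only by the worm, 1.2 mm per rad, and holds by friction (about 45 N force it, so do not lean on the handle at the stop: 10 N there is plenty).
- worm_top (a point): Top of the wrench's worm: knurled dark roller, 23 mm diameter, 24 mm long, axis along wrench y, 4 mm proud of the head, 53 mm behind the wrench's origin, 24 mm above its underside. Stroking it towards the mouth (+x) closes the jaws, back opens them: 0.1 mm per mm of stroke, so take many strokes. Drag about 5 N: press with 9 to 15 N. When the jaws are on the nut it stops turning and the fingers slip.
- wrench_handle (a point): Middle of the wrench's handle, 140 mm behind the wrench's origin (wrench x = -140 mm), 9 mm above the underside; axes as the wrench's.
- nut (a joint): Turn of the nut, rad: grows clockwise seen from above, up to a hard stop at 0.95, where it is home. Friction about 0.3 N m.
- nut_center (a point): Centre (half-way up) of the brass hexagon nut: 46 mm across flats, 53 across corners, 18 high, on the plate's top round a fixed stud 30 mm thick that stands 4 mm out of it. Axes turn with the nut, z up: the flats' normals lie 4.4 degrees (0.0764 rad) from its x axis towards y and every 60 degrees on; the red mark on top lies at 0.95 rad.
- plate: Blue steel plate, 200 x 200 x 12 mm, fixed to the bench; origin at the centre of its underside. The nut's axis stands at its x = +30 mm, y = 0. A red mark on its top runs along its x axis beyond the nut. To its left stands a steel toolbox 190 mm high, to its right bins up to 0.2 m: come over them from above.
- casting: Dark cast bracket (upright hub on a small flange), 46 x 48 x 56 mm, standing behind the plate; origin under it. Leave alone.
- tape_measure: Yellow tape measure, 37 x 73 x 64 mm, standing to the right of the plate; origin under it. Leave alone.
- screwdriver: Screwdriver with yellow handle, 205 mm, lying near the bench's front edge; origin under its middle. Leave alone.

How it is judged:
By the outcome, as a careful person would: the job done as asked, in the order asked, and still so for the second after the job is handed in, with the robot touching nothing.
It also fails if it takes over 72 s, if anything falls off the work surface, if the arm or the gripper's body presses on something with over 40 N, if the wrist force passes 120 N, or if a joint passes its speed limit or range.

## Working session

There is one attempt and no reset: what is moved stays moved. The work goes in short steps, Python scripts to look and compute and a tool call to move; the robot and the scene stay as the last step left them, time stands still between calls to the robot, and variables do not carry over. Pictures are saved under pics/ and viewed, at most 10 in all, crops included, and the job is handed in when it is done.

Besides the shell and the picture viewer there is one more tool, called after ">>>" as name(argument=value, ...), one argument or row to a line, values as JSON. play_rows: Moves the arm, as the interface text tells. Shift numbers are shares of 0.1 m and turn numbers shares of 90 degrees, none past 1 either way. Its arguments: {"type":"object","properties":{"increments":{"type":"array"},"squeeze":{"type":"number"}},"required":["increments"]}

```bash
mkdir -p pics; ls
cat > h.py <<'E'
import numpy as np, cv2
from bench import ctrl
from scipy.spatial.transform import Rotation as Ro
def K(n):
    c=ctrl.get_calibration(n); f=192/np.tan(np.radians(c["vertical_fov"])/2)
    return f,c["cx"],c["cy"],np.array(c["R"]),np.array(c["t"])
def proj(n,X):
    f,cx,cy,R,t=K(n); p=R@np.array(X)+t; return np.array([f*p[0]/p[2]+cx,f*p[1]/p[2]+cy])
def ray(n,u,v):
    f,cx,cy,R,t=K(n); return -R.T@t, R.T@np.array([(u-cx)/f,(v-cy)/f,1])
def atz(n,u,v,z):
    o,d=ray(n,u,v); return o+d*(z-o[2])/d[2]
def tri(a,b):
    (o1,d1),(o2,d2)=ray(*a),ray(*b); s=np.linalg.lstsq(np.c_[d1,-d2],o2-o1,rcond=None)[0]
    p,q=o1+s[0]*d1,o2+s[1]*d2; return (p+q)/2,np.linalg.norm(p-q)
def crop(im,x,y,w,h,k,fn): cv2.imwrite(fn,cv2.resize(im[y:y+h,x:x+w,::-1],None,fx=k,fy=k,interpolation=cv2.INTER_CUBIC))
E
python3 - <<'E'
from h import *
s=ctrl.get_state(); print(s)
for n in("side","top"):
    print(K(n)); im=ctrl.get_image(n); np.save(n+".npy",im)
a=np.vstack([np.load("top.npy"),np.load("side.npy")])
cv2.imwrite("pics/a.png",cv2.resize(a[:,:,::-1],None,fx=.78,fy=.78,interpolation=cv2.INTER_AREA))
E
```

```text
pics
{'time': 0.0, 'joint_positions': array([-1.16391415,  0.3218324 , -0.07007828,  1.45169358,  0.02258387,
        1.37075146, -0.05690284]), 'qd': array([ 0.00105043, -0.00056824,  0.00056484, -0.00079875, -0.00012773,
       -0.0017037 ,  0.00116859]), 'joint_torque': array([-9.13314925e-04, -4.91292214e+01, -4.04394558e-01, -3.12534678e+01,
       -6.40554121e-02,  4.36018920e-02,  1.47857481e-04]), 'position': array([0.24867389, 0.60010142, 0.29114587]), 'tool_rot': array([-6.12936793e-01, -3.08092375e+00,  2.94649706e-03]), 'ft_force': array([ 0.1549055 , -0.41563943,  0.17260392]), 'torque': array([ 0.01391431,  0.01301687, -0.06053805]), 'grip_force': 0.0, 'grip_width': 1.0019140411220238}
(np.float64(443.92051894850044), 258.01857041052796, 192.58555347864018, array([[ 0.84292816, -0.53773218,  0.01778275],
       [-0.3160094 , -0.52157291, -0.79252745],
       [ 0.43544252,  0.66242419, -0.60957691]]), array([-0.52187901,  0.21850723,  0.94004752]))
(np.float64(386.38143413897933), 253.73027554919383, 193.8516566404354, array([[ 0.02898124, -0.99945829,  0.01559536],
       [-0.99337719, -0.0305333 , -0.11076766],
       [ 0.11118384, -0.01228189, -0.99372396]]), array([-0.08087467,  0.5635499 ,  0.93505693]))
```

View pics/a.png

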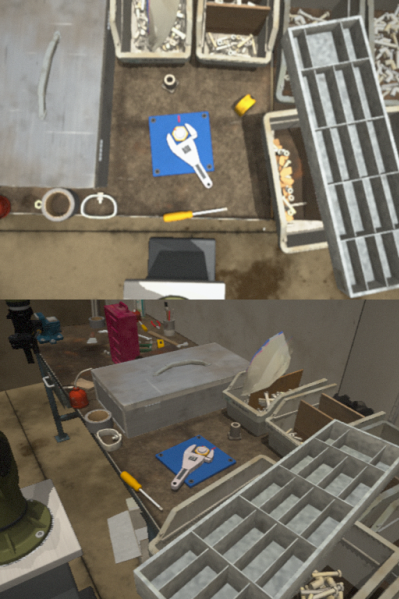

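Top: plate about (232,185) full-res, nut (232,170), handle end (268,238). Side: plate about (250,210). Enlarging both.

Run:
```python
from h import *
crop(np.load("top.npy"),185,135,100,110,5.4,"pics/t1.png")
crop(np.load("side.npy"),195,165,115,85,6.8,"pics/s1.png")
```

```text
(no output)
```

View pics/t1.png

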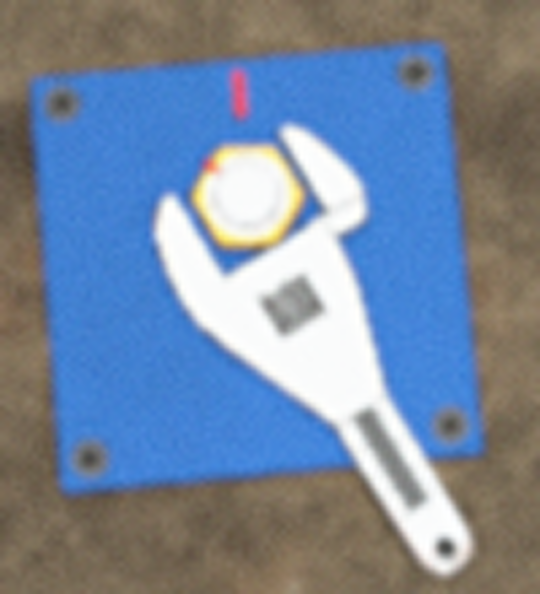

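View pics/s1.png

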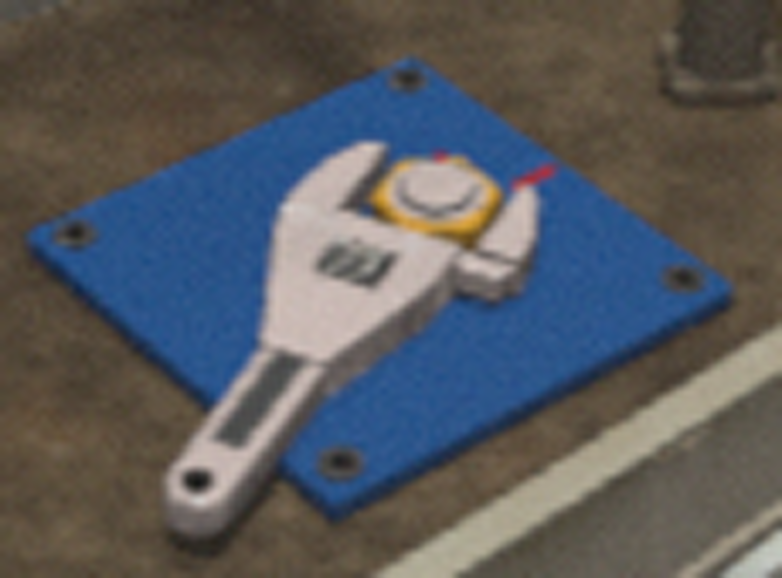

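```bash
cat >> h.py <<'E'
def T(u,v,x0=185,y0=135,k=5.4): return ("top",x0+(u+.5)/k-.5,y0+(v+.5)/k-.5)
def S(u,v,x0=195,y0=165,k=6.8): return ("side",x0+(u+.5)/k-.5,y0+(v+.5)/k-.5)
E
python3 - <<'E'
from h import *
np.set_printoptions(precision=4,suppress=True)
for n,a,b in [("stud",(247,192),(437,188)),("worm",(293,304),(355,263)),("hole",(445,548),(197,481)),("mark",(240,93),(535,177)),
 ("cFL",(32,75),(412,60)),("cFR",(443,42),(733,290)),("cNR",(485,455),(335,510)),("cNL",(65,495),(30,238))]:
    print(n,*tri(T(*a),S(*b)),atz(*T(*a),.012 if n[0] in"cm" else .034))
for n,p in [("mouthL",(222,270)),("mouthR",(328,215)),("jawtipL",(172,195)),("jawtipR",(287,127)),("handleL",(345,430)),("handleR",(388,398)),("nutmark",(208,163))]:
    print(n,atz(*T(*p),.03 if n!="mouthL" else .032))
for v in [(193,198),(220,147),(275,147),(302,192),(273,240),(218,245)]: print(atz(*T(*v),.03))
E
```

```text
stud [ 0.6222 -0.0023  0.0308] 0.004366161237541927 [ 0.6236 -0.0035  0.034 ]
worm [ 0.5702 -0.0255  0.0305] 0.0044526430811836545 [ 0.5718 -0.0266  0.034 ]
hole [ 0.46   -0.0992  0.0294] 0.0036515290032199557 [ 0.4617 -0.0998  0.034 ]
mark [0.6734 0.0036 0.0122] 0.003889001397332898 [0.6752 0.0027 0.012 ]
cFL [0.679  0.1043 0.0078] 0.0059092799056184265 [0.6807 0.1023 0.012 ]
cFR [ 0.7021 -0.0929  0.0084] 0.004585826491000243 [ 0.7033 -0.0938  0.012 ]
cNR [ 0.5046 -0.1181  0.0087] 0.0029746811263485916 [ 0.5057 -0.1186  0.012 ]
cNL [0.4808 0.0781 0.0089] 0.001085529529009323 [0.4812 0.0775 0.012 ]
mouthL [0.5869 0.0069 0.032 ]
mouthR [ 0.6146 -0.0414  0.03  ]
jawtipL [0.6217 0.0316 0.03  ]
jawtipR [ 0.6557 -0.0209  0.03  ]
handleL [ 0.5145 -0.0524  0.03  ]
handleR [ 0.5299 -0.0719  0.03  ]
nutmark [0.6374 0.0154 0.03  ]
[0.6206 0.0218 0.03  ]
[0.6452 0.0101 0.03  ]
[ 0.646  -0.0156  0.03  ]
[ 0.6251 -0.029   0.03  ]
[ 0.602  -0.0162  0.03  ]
[0.5988 0.0093 0.03  ]
```

Heights agree within about 3.5 mm (a common bias). Nut axis is at about (0.622,-0.003) and wrench yaw about 34°. The nut flats are aligned with the jaws to about 1–2°. Next I move over the worm with the fingers closed.

>>> play_rows(
  increments=[
    [[0, 0, -0.4, 0, 0, 0, -1], [0, 0, -0.4, 0, 0, 0, -1]],
  ],
  squeeze=20,
)

```text
time: 0.3
position: [0.2494, 0.6019, 0.337]
tool_rot: [0.613, 3.08, 0.011]
ft_force: [0.7, 1.2, 1.0]
grip_width: 0.896
grip_force: 0.0
```

>>> play_rows(
  increments=[
    [[-0.45, -0.38, 0, 0, 0, 0, -1], [-0.9, -0.76, 0, 0, 0, 0, -1], [-0.9, -0.76, 0, 0, 0, 0, -1]],
  ],
)

```text
time: 0.6
position: [0.3068, 0.4912, 0.3322]
tool_rot: [0.623, 3.077, -0.003]
ft_force: [-0.4, -0.6, -0.8]
grip_width: 0.632
grip_force: 0.0
```

>>> play_rows(
  increments=[
    [[-0.45, -0.38, 0, 0, 0, 0, -1], [-0.9, -0.76, 0, 0, 0, 0, -1], [-0.9, -0.76, 0, 0, 0, 0, -1]],
  ],
)

```text
time: 0.9
position: [0.3602, 0.3862, 0.3324]
tool_rot: [0.623, 3.077, -0.002]
ft_force: [0.2, 0.8, 0.6]
grip_width: 0.353
grip_force: 0.0
```

>>> play_rows(
  increments=[
    [[-0.45, -0.38, 0, 0, 0, 0, -1], [-0.9, -0.76, 0, 0, 0, 0, -1], [-0.9, -0.76, 0, 0, 0, 0, -1]],
  ],
)

```text
time: 1.2
position: [0.4137, 0.2813, 0.3324]
tool_rot: [0.624, 3.077, -0.002]
ft_force: [0.4, 0.4, -0.4]
grip_width: 0.079
grip_force: 0.0
```

>>> play_rows(
  increments=[
    [[-0.45, -0.38, 0, 0, 0, 0, -1], [-0.9, -0.76, 0, 0, 0, 0, -1], [-0.9, -0.76, 0, 0, 0, 0, -1]],
  ],
)

```text
time: 1.5
position: [0.4672, 0.1764, 0.3324]
tool_rot: [0.624, 3.077, -0.002]
ft_force: [0.4, 0.1, -0.7]
grip_width: 0.003
grip_force: 0.0
```

>>> play_rows(
  increments=[
    [[-0.45, -0.38, 0, 0, 0, 0, -1], [-0.9, -0.76, 0, 0, 0, 0, -1], [-0.9, -0.76, 0, 0, 0, 0, -1]],
  ],
)

```text
time: 1.8
position: [0.5207, 0.0715, 0.3324]
tool_rot: [0.624, 3.077, -0.003]
ft_force: [0.1, -0.1, 0.6]
grip_width: 0.01
grip_force: 0.0
```

>>> play_rows(
  increments=[
    [[-0.3, -0.25, 0, 0, 0, 0.09, -1], [-0.6, -0.5, 0, 0, 0, 0.18, -1], [-0.7, -0.6, 0, 0, 0, 0.27, -1], [-0.7, -0.6, 0.5, 0, 0, 0.376, -1], [-0.7, -0.6, 1, 0, 0, 0.376, -1], [-0.7, -0.6, 1, 0, 0, 0.376, -1]],
  ],
)

```text
time: 2.4
position: [0.5565, -0.0047, 0.2255]
tool_rot: [-1.478, -2.76, 0.012]
ft_force: [-1.2, 1.0, 0.1]
grip_width: 0.007
grip_force: 0.0
```

Run:
```python
from h import *
np.set_printoptions(precision=4,suppress=True)
s=ctrl.get_state();R=Ro.from_rotvec(s["tool_rot"]).as_matrix();print(s["position"],R,s["grip_width"],s["ft_force"],s["joint_positions"])
```

```text
[ 0.5565 -0.0047  0.2255] [[-0.5543  0.8322 -0.0132]
 [ 0.8323  0.5543 -0.0017]
 [ 0.0059 -0.0119 -0.9999]] 0.006980396138518505 [-1.2246  0.994   0.0603] [-0.4963  0.184   0.5112  1.7821 -0.0938  1.2132  0.6293]
```

>>> play_rows(
  increments=[
    [[-0.25, -0.11, 0.5, 0, 0, 0, -1], [-0.25, -0.11, 0.9, 0, 0, 0, -1], [-0.25, -0.11, 0.9, 0, 0, 0, -1], [-0.25, -0.11, 0.9, 0, 0, 0, -1]],
  ],
)

```text
time: 2.8
position: [0.5665, -0.0314, 0.144]
tool_rot: [1.482, 2.769, 0.001]
ft_force: [0.8, 0.7, 1.3]
grip_width: 0.009
grip_force: 0.0
```

Run:
```python
from h import *
np.set_printoptions(precision=4,suppress=True)
s=ctrl.get_state();R=Ro.from_rotvec(s["tool_rot"]).as_matrix();print(s["position"],R,s["ft_force"])
p=s["position"]+R[:,2]*.07
print("tip",p,proj("top",p),proj("side",p))
a=ctrl.get_image("side");b=ctrl.get_image("top")
crop(a,195,115,115,135,4.4,"pics/s2.png")
```

```text
[ 0.5665 -0.0314  0.144 ] [[-0.5549  0.8319  0.0011]
 [ 0.8319  0.5549  0.0003]
 [-0.0004  0.001  -1.    ]] [0.8456 0.7259 1.2982]
tip [ 0.5666 -0.0314  0.074 ] [240.3946 191.1214] [247.6886 191.4566]
```

View pics/s2.png

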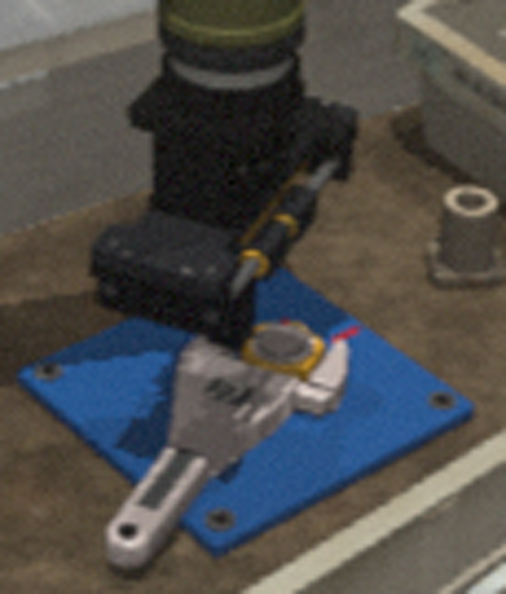

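Side view: the fingertip is at crop (232,345), which matches the projected (232,337). The wrench is undisturbed. Next I lower to find contact.

>>> play_rows(
  increments=[
    [[0.03, -0.05, 0.2, 0, 0, 0, -1], [0.03, -0.05, 0.33, 0, 0, 0, -1], [0.03, -0.05, 0.35, 0, 0, 0, -1], [0.03, -0.05, 0.35, 0, 0, 0, -1]],
  ],
)

```text
time: 3.3
position: [0.5603, -0.0319, 0.108]
tool_rot: [1.482, 2.769, 0.001]
ft_force: [0.7, 0.7, -0.7]
grip_width: 0.006
grip_force: 0.0
```

>>> play_rows(
  increments=[
    [[0, 0, 0.02, 0, 0, 0, -1], [0, 0, 0.02, 0, 0, 0, -1], [0, 0, 0.02, 0, 0, 0, -1]],
  ],
)

```text
time: 3.6
position: [0.56, -0.0322, 0.1057]
tool_rot: [1.483, 2.769, 0.001]
ft_force: [0.8, -0.6, 0.3]
grip_width: 0.006
grip_force: 0.0
```

>>> play_rows(
  increments=[
    [[0, 0, 0.01, 0, 0, 0, -1], [0, 0, 0.01, 0, 0, 0, -1]],
  ],
)

```text
time: 3.8
position: [0.56, -0.0322, 0.1047]
tool_rot: [1.483, 2.769, 0.001]
ft_force: [-0.6, -0.4, 2.7]
grip_width: 0.002
grip_force: 1.2
```

>>> play_rows(
  increments=[
    [[0, 0, 0.01, 0, 0, 0, -1], [0, 0, 0.01, 0, 0, 0, -1]],
  ],
)

```text
time: 4.0
position: [0.5601, -0.0323, 0.1045]
tool_rot: [1.483, 2.769, 0.001]
ft_force: [-3.0, 0.2, 9.3]
grip_width: 0.007
grip_force: 4.5
```

>>> play_rows(
  increments=[
    [[0, 0, 0.004, 0, 0, 0, -1], [0, 0.03, 0.004, 0, 0, 0, -1], [0, 0.06, 0.004, 0, 0, 0, -1], [0, 0.09, 0.004, 0, 0, 0, -1], [0, 0.12, 0.004, 0, 0, 0, -1]],
  ],
)

```text
time: 4.5
position: [0.5679, -0.0278, 0.1055]
tool_rot: [-1.484, -2.764, 0.004]
ft_force: [-11.2, -0.6, 26.2]
grip_width: 0.009
grip_force: 12.9
```

>>> play_rows(
  increments=[
    [[0, 0.03, 0, 0, 0, 0, -1], [0, 0.06, 0, 0, 0, 0, -1], [0, 0.09, 0, 0, 0, 0, -1], [0, 0.1, 0, 0, 0, 0, -1]],
  ],
)

```text
time: 4.9
position: [0.5793, -0.0202, 0.1052]
tool_rot: [1.482, 2.768, 0.003]
ft_force: [-3.5, -0.2, 14.4]
grip_width: 0.003
grip_force: 6.0
```

Run:
```python
from h import *
s=ctrl.get_state();print(s["position"],s["ft_force"],s["grip_width"])
b=ctrl.get_image("top");a=ctrl.get_image("side")
a=cv2.resize(a[155:245,185:310],None,fx=4.4,fy=4.4,interpolation=cv2.INTER_CUBIC)
cv2.imwrite("pics/s3.png",a[:,:,::-1])
```

```text
[ 0.57930657 -0.02021889  0.10519108] [-3.50159086 -0.20489095 14.35082828] 0.0033161902854107186
```

View pics/s3.png

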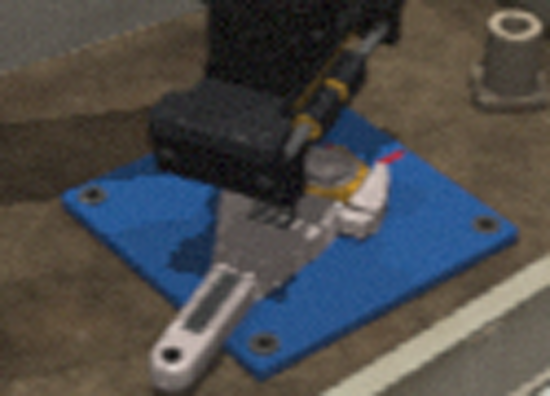

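The fingertip has crossed the worm and the handle end has not moved. The top contact is at TCP z≈0.106, so I use strokes of ±8 mm at a lighter press.

>>> play_rows(
  increments=[
    [[0, 0, -0.08, 0, 0, 0, -1], [0, -0.19, -0.08, 0, 0, 0, -1], [0, -0.19, -0.03, 0, 0, 0, -1], [0, -0.19, -0.015, 0, 0, 0, -1], [0, -0.15, -0.015, 0, 0, 0, -1], [0, -0.1, -0.015, 0, 0, 0, -1]],
  ],
)

```text
time: 5.6
position: [0.5687, -0.0274, 0.1058]
tool_rot: [-1.484, -2.765, 0.004]
ft_force: [-7.3, -1.4, 19.6]
grip_width: 0.005
grip_force: 9.0
```

>>> play_rows(
  increments=[
    [[0, 0.04, 0, 0, 0, 0, -1], [0, 0.07, 0, 0, 0, 0, -1]],
  ],
)

```text
time: 5.8
position: [0.5762, -0.0223, 0.1057]
tool_rot: [1.484, 2.769, -0.001]
ft_force: [-3.6, -2.0, 10.6]
grip_width: 0.006
grip_force: 5.1
```

>>> play_rows(
  increments=[
    [[0, 0, -0.08, 0, 0, 0, -1], [0, -0.16, -0.08, 0, 0, 0, -1], [0, -0.16, -0.02, 0, 0, 0, -1], [0, -0.16, 0, 0, 0, 0, -1], [0, -0.12, 0, 0, 0, 0, -1], [0, -0.08, 0, 0, 0, 0, -1]],
  ],
)

```text
time: 6.4
position: [0.568, -0.0275, 0.1057]
tool_rot: [-1.484, -2.766, 0.004]
ft_force: [-8.8, -1.1, 19.8]
grip_width: 0.007
grip_force: 9.8
```

>>> play_rows(
  increments=[
    [[0, 0.04, 0, 0, 0, 0, -1], [0, 0.08, 0, 0, 0, 0, -1]],
  ],
)

```text
time: 6.6
position: [0.5762, -0.0222, 0.1057]
tool_rot: [1.484, 2.769, -0.001]
ft_force: [-4.9, -2.1, 11.1]
grip_width: 0.007
grip_force: 5.3
```

>>> play_rows(
  increments=[
    [[0, 0, -0.08, 0, 0, 0, -1], [0, -0.16, -0.08, 0, 0, 0, -1], [0, -0.16, -0.02, 0, 0, 0, -1], [0, -0.16, -0.004, 0, 0, 0, -1], [0, -0.12, -0.004, 0, 0, 0, -1], [0, -0.08, -0.004, 0, 0, 0, -1], [0, -0.04, -0.004, 0, 0, 0, -1], [0, 0, -0.004, 0, 0, 0, -1]],
  ],
)

```text
time: 7.4
position: [0.5761, -0.0229, 0.1059]
tool_rot: [1.484, 2.768, -0.002]
ft_force: [-4.2, -4.4, 12.0]
grip_width: 0.002
grip_force: 5.5
```

>>> play_rows(
  increments=[
    [[0, 0, -0.08, 0, 0, 0, -1], [0, -0.16, -0.08, 0, 0, 0, -1], [0, -0.16, -0.02, 0, 0, 0, -1], [0, -0.16, 0, 0, 0, 0, -1], [0, -0.12, 0, 0, 0, 0, -1], [0, -0.08, 0, 0, 0, 0, -1], [0, -0.04, 0, 0, 0, 0, -1], [0, 0, 0, 0, 0, 0, -1]],
  ],
)

```text
time: 8.2
position: [0.576, -0.0229, 0.1059]
tool_rot: [1.484, 2.769, -0.002]
ft_force: [-4.2, -4.0, 12.0]
grip_width: 0.003
grip_force: 5.8
```

>>> play_rows(
  increments=[
    [[0, 0, -0.08, 0, 0, 0, -1], [0, -0.16, -0.08, 0, 0, 0, -1], [0, -0.16, -0.02, 0, 0, 0, -1], [0, -0.16, 0, 0, 0, 0, -1], [0, -0.12, 0, 0, 0, 0, -1], [0, -0.08, 0, 0, 0, 0, -1], [0, -0.04, 0, 0, 0, 0, -1], [0, 0, 0, 0, 0, 0, -1]],
  ],
)

```text
time: 9.0
position: [0.576, -0.023, 0.1059]
tool_rot: [1.484, 2.768, -0.002]
ft_force: [-4.4, -4.2, 12.2]
grip_width: 0.008
grip_force: 6.1
```

Run:
```python
from h import *
a=ctrl.get_image("side")
a=cv2.resize(a[165:230,200:300],None,fx=7,fy=7,interpolation=cv2.INTER_CUBIC)
cv2.imwrite("pics/s4.png",a[:,:,::-1])
```

```text
(no output)
```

View pics/s4.png

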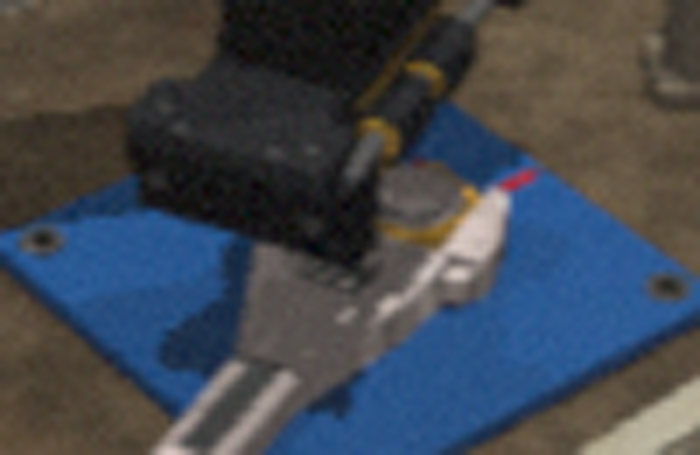

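The moving jaw has closed to about the nut's side and its gap is nearly gone. From here the wrench should slide towards −y. I continue stroking and drift slightly in tool −x.

>>> play_rows(
  increments=[
    [[0, 0, -0.08, 0, 0, 0, -1], [-0.02, -0.16, -0.08, 0, 0, 0, -1], [-0.02, -0.16, -0.02, 0, 0, 0, -1], [-0.02, -0.16, 0, 0, 0, 0, -1], [-0.02, -0.12, 0, 0, 0, 0, -1], [-0.02, -0.08, 0, 0, 0, 0, -1], [-0.02, -0.04, 0, 0, 0, 0, -1], [-0.02, 0, 0, 0, 0, 0, -1]],
  ],
)

```text
time: 9.85
position: [0.5755, -0.0259, 0.1058]
tool_rot: [-1.485, -2.766, 0.005]
ft_force: [-7.5, -5.5, 15.0]
grip_width: 0.006
grip_force: 7.5
```

>>> play_rows(
  increments=[
    [[0, 0, -0.08, 0, 0, 0, -1], [-0.02, -0.16, -0.08, 0, 0, 0, -1], [-0.02, -0.16, -0.02, 0, 0, 0, -1], [-0.02, -0.16, 0, 0, 0, 0, -1], [-0.02, -0.12, 0, 0, 0, 0, -1], [-0.02, -0.08, 0, 0, 0, 0, -1], [-0.02, -0.04, 0, 0, 0, 0, -1], [-0.02, 0, 0, 0, 0, 0, -1]],
  ],
)

```text
time: 10.65
position: [0.5712, -0.0306, 0.1049]
tool_rot: [-1.482, -2.755, 0.019]
ft_force: [-22.5, -9.1, 33.2]
grip_width: 0.004
grip_force: 18.6
```

>>> play_rows(
  increments=[
    [[0, 0, -0.08, 0, 0, 0, -1], [-0.02, -0.16, -0.08, 0, 0, 0, -1], [-0.02, -0.16, -0.02, 0, 0, 0, -1], [-0.02, -0.16, 0, 0, 0, 0, -1], [-0.02, -0.12, 0, 0, 0, 0, -1], [-0.02, -0.08, 0, 0, 0, 0, -1], [-0.02, -0.04, 0, 0, 0, 0, -1], [-0.02, 0, 0, 0, 0, 0, -1]],
  ],
)

```text
time: 11.45
position: [0.5713, -0.0329, 0.1047]
tool_rot: [-1.482, -2.754, 0.021]
ft_force: [-24.1, -10.7, 29.3]
grip_width: 0.007
grip_force: 18.0
```

Run:
```python
from h import *
a=ctrl.get_image("side")
a=cv2.resize(a[165:240,195:300],None,fx=7,fy=7,interpolation=cv2.INTER_CUBIC)
cv2.imwrite("pics/s5.png",a[:,:,::-1])
```

```text
(no output)
```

View pics/s5.png

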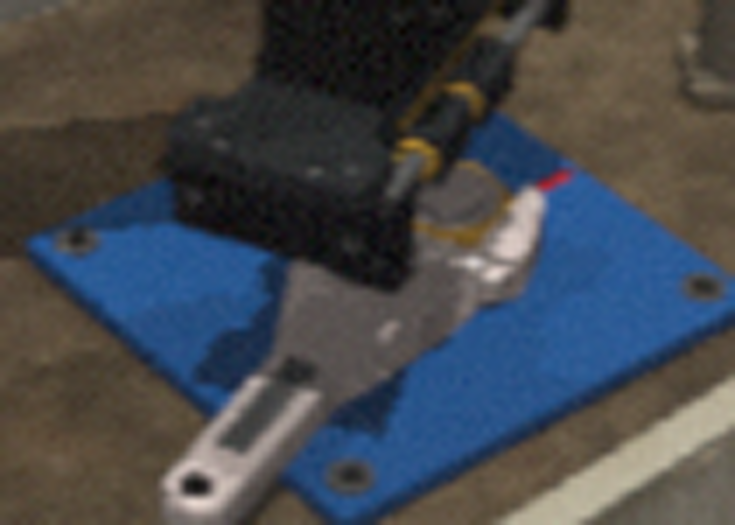

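Forces rose and the finger was held back, so the jaws may be snug or the wrench has slid forward. I lift clear and look.

>>> play_rows(
  increments=[
    [[0, -0.02, -0.4, 0, 0, 0, -1], [0, -0.02, -0.9, 0, 0, 0, -1], [0.4, 0, -1, 0, 0, 0, -1], [0.9, 0, -1, 0, 0, 0, -1]],
  ],
)

```text
time: 11.9
position: [0.531, 0.0477, 0.2072]
tool_rot: [1.487, 2.761, 0.005]
ft_force: [0.5, 1.5, 0.3]
grip_width: 0.004
grip_force: 0.0
```

>>> play_rows(
  increments=[
    [[0.3, 0, -0.4, 0, 0, 0, -1], [0.7, 0, -0.6, 0, 0, 0, -1], [0.7, 0, -0.6, 0, 0, 0, -1], [0.7, 0, -0.6, 0, 0, 0, -1]],
  ],
)

```text
time: 12.3
position: [0.49, 0.1079, 0.2648]
tool_rot: [1.478, 2.771, 0.002]
ft_force: [0.9, 0.0, -0.3]
grip_width: 0.004
grip_force: 0.0
```

Run:
```python
from h import *
t=ctrl.get_image("top");a=ctrl.get_image("side");np.save("t6.npy",t);np.save("s6.npy",a)
f=lambda im,x,y,w,h,k:cv2.resize(im[y:y+h,x:x+w],None,fx=k,fy=k,interpolation=cv2.INTER_CUBIC)
A=f(t,200,145,80,100,5.5);B=f(a,215,170,66,100,5.5)
cv2.imwrite("pics/b6.png",np.hstack([A,B])[:,:,::-1]);print(A.shape,B.shape)
s=ctrl.get_state();print(s["position"],s["ft_force"])
```

```text
(550, 440, 3) (550, 363, 3)
[0.49018069 0.10569749 0.26375271] [-0.21342293 -0.40467924 -0.40832228]
```

View pics/b6.png

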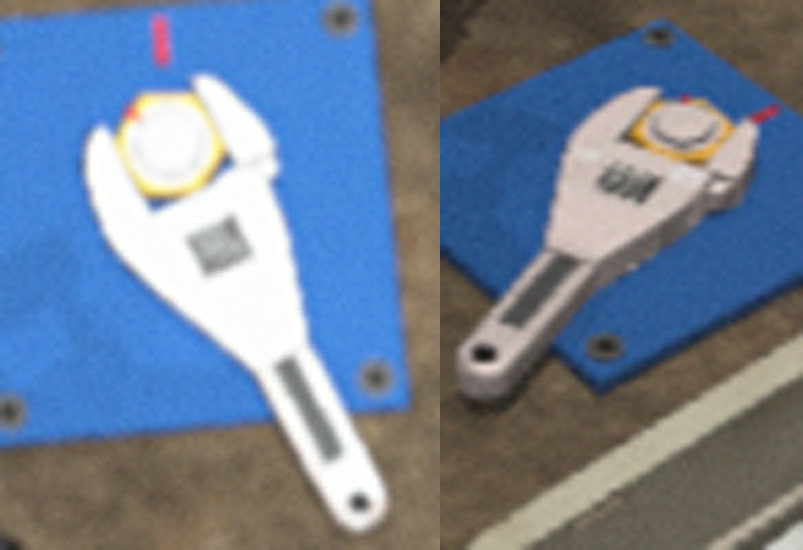

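Top crop: worm (219,244), hole (360,501), nut centre (169,143), nut mark (132,113). Moving jaw is on the nut, the fixed jaw is close, and the wrench has yawed.

Run:
```python
from h import *
np.set_printoptions(precision=4,suppress=True)
t=lambda u,v:T(u,v,200,145,5.5)
s=lambda u,v:S(u-440,v,215,170,5.5)
P={}
for n,a,b,z in [("stud",(170,142),(684,123),.034),("worm",(219,244),(629,183),.036),("hole",(360,501),(484,354),.030)]:
    P[n]=tri(t(*a),s(*b))[0]; print(n,P[n],atz(*t(*a),z)); P[n+"2"]=atz(*t(*a),z)
for q in("","2"):
    d=P["worm"+q]-P["hole"+q];print("yaw",np.degrees(np.arctan2(d[1],d[0])),np.linalg.norm(d[:2]))
    y=np.arctan2(d[1],d[0]);e=P["stud"+q]-P["worm"+q];c,sn=np.cos(y),np.sin(y);print("nut in wrench x,y",c*e[0]+sn*e[1]-.053,-sn*e[0]+c*e[1])
C=atz(*t(170,142),.03)
# wrench edge / nut edge points in world minus C
for n,p in [("nutcorners",[(118,143),(147,94),(195,94),(220,140),(196,185),(147,195)]),("mark",[(132,113)]),("fixface",[(112,132),(153,211)]),("movface",[(196,82),(231,162)])]:
    for u in p:
        d=atz(*t(*u),.031)-C;print(n,d[:2]*1000,np.degrees(np.arctan2(d[1],d[0])))
# same-method initial yaw
a=atz(*T(293,304),.036)-atz(*T(445,548),.03);print(np.degrees(np.arctan2(a[1],a[0])),np.linalg.norm(a[:2]))
```

```text
stud [ 0.6216 -0.003   0.0323] [ 0.6229 -0.0039  0.034 ]
worm [ 0.5755 -0.0269  0.0305] [ 0.5764 -0.0279  0.036 ]
hole [ 0.4606 -0.0942  0.0296] [ 0.4625 -0.0951  0.03  ]
yaw 30.337208579822075 0.13314036113860112
nut in wrench x,y -0.0011362735339535412 -0.0026588451937422757
yaw 30.53040977738868 0.13228980186856928
nut in wrench x,y -0.0007998261677731391 -0.002966605286121339
nutcorners [-1.3893 23.715 ] 93.352859708346
nutcorners [21.8105 11.2939] 27.376008858118503
nutcorners [ 22.5165 -10.7239] -25.467043772630433
nutcorners [  1.4819 -22.9052] -86.29821727504013
nutcorners [-19.699  -12.6315] -147.3309725187219
nutcorners [-25.0149   9.5681] 159.06838305363317
mark [12.7443 17.8383] 54.45669916190777
fixface [ 3.6256 26.6552] 82.25420383091036
fixface [-32.3019   6.5618] 168.51716858282856
movface [ 28.1304 -10.9907] -21.340907174678154
movface [ -8.5586 -28.2742] -106.84105795249666
33.70804913990702 0.13208202376891637
```

Wrench yaw is now 30.4°, about 3° off the flats. The mouth bottom has slid up to the nut, and roughly 2–3 mm of closing remains. The worm is now at (0.576,-0.027), so I go back and re-centre the strokes there.

>>> play_rows(
  increments=[
    [[-0.45, -0.03, 0, 0, 0, 0, -1], [-0.9, -0.06, 0.2, 0, 0, 0, -1], [-0.9, -0.06, 0.5, 0, 0, 0, -1]],
  ],
)

```text
time: 12.7
position: [0.5384, 0.0197, 0.2152]
tool_rot: [1.496, 2.755, -0.002]
ft_force: [-0.0, 0.3, -0.1]
grip_width: 0.002
grip_force: 0.0
```

>>> play_rows(
  increments=[
    [[-0.4, -0.05, 0.3, 0, 0, 0, -1], [-0.68, -0.05, 0.6, 0, 0, 0, -1], [-0.68, -0.05, 0.9, 0, 0, 0, -1], [-0.68, -0.05, 0.9, 0, 0, 0, -1], [-0.68, -0.05, 0.9, 0, 0, 0, -1]],
  ],
)

```text
time: 13.2
position: [0.568, -0.0319, 0.124]
tool_rot: [-1.484, -2.767, 0.003]
ft_force: [0.9, -0.1, 0.2]
grip_width: 0.004
grip_force: 0.0
```

>>> play_rows(
  increments=[
    [[0, 0, 0.1, 0, 0, 0, -1], [0, 0, 0.17, 0, 0, 0, -1], [0, 0, 0.19, 0, 0, 0, -1], [0, 0.04, 0.19, 0, 0, 0, -1], [0, 0.08, 0.19, 0, 0, 0, -1]],
  ],
)

```text
time: 13.7
position: [0.5757, -0.0265, 0.1063]
tool_rot: [1.483, 2.768, 0.001]
ft_force: [-0.3, -0.0, 0.2]
grip_width: 0.003
grip_force: 0.0
```

>>> play_rows(
  increments=[
    [[0, 0.04, 0, 0, 0, 0, -1], [0, 0.08, 0, 0, 0, 0, -1]],
  ],
)

```text
time: 13.9
position: [0.5827, -0.0216, 0.106]
tool_rot: [1.482, 2.769, 0.001]
ft_force: [0.2, 0.6, 0.7]
grip_width: 0.007
grip_force: 0.1
```

>>> play_rows(
  increments=[
    [[0, 0, -0.08, 0, 0, 0, -1], [0, -0.16, -0.08, 0, 0, 0, -1], [0, -0.16, -0.02, 0, 0, 0, -1], [0, -0.16, 0, 0, 0, 0, -1], [0, -0.12, 0, 0, 0, 0, -1], [0, -0.08, 0, 0, 0, 0, -1]],
  ],
)

```text
time: 14.5
position: [0.5727, -0.029, 0.1059]
tool_rot: [-1.482, -2.763, 0.009]
ft_force: [-10.5, -4.2, 13.3]
grip_width: 0.003
grip_force: 6.6
```

>>> play_rows(
  increments=[
    [[0, 0.04, 0, 0, 0, 0, -1], [0, 0.08, 0, 0, 0, 0, -1]],
  ],
)

```text
time: 14.7
position: [0.5822, -0.0225, 0.1059]
tool_rot: [-1.484, -2.769, 0.001]
ft_force: [0.2, 0.4, 1.8]
grip_width: 0.005
grip_force: 0.4
```

>>> play_rows(
  increments=[
    [[0, 0, -0.08, 0, 0, 0, -1], [0, -0.16, -0.08, 0, 0, 0, -1], [0, -0.16, -0.01, 0, 0, 0, -1], [0, -0.16, 0.008, 0, 0, 0, -1], [0, -0.12, 0.008, 0, 0, 0, -1], [0, -0.08, 0.008, 0, 0, 0, -1]],
  ],
)

```text
time: 15.3
position: [0.5721, -0.0298, 0.1056]
tool_rot: [-1.482, -2.762, 0.011]
ft_force: [-16.2, -7.4, 21.6]
grip_width: 0.004
grip_force: 10.5
```

>>> play_rows(
  increments=[
    [[0, 0.04, 0, 0, 0, 0, -1], [0, 0.08, 0, 0, 0, 0, -1]],
  ],
)

```text
time: 15.5
position: [0.5799, -0.0251, 0.1058]
tool_rot: [-1.484, -2.764, 0.008]
ft_force: [-7.9, -3.8, 13.2]
grip_width: 0.005
grip_force: 6.2
```

>>> play_rows(
  increments=[
    [[0, 0, -0.08, 0, 0, 0, -1], [0, -0.16, -0.08, 0, 0, 0, -1], [0, -0.16, -0.02, 0, 0, 0, -1], [0, -0.16, 0, 0, 0, 0, -1], [0, -0.12, 0, 0, 0, 0, -1], [0, -0.08, 0, 0, 0, 0, -1]],
  ],
)

```text
time: 16.1
position: [0.5723, -0.0294, 0.1056]
tool_rot: [-1.482, -2.762, 0.01]
ft_force: [-14.5, -6.3, 22.5]
grip_width: 0.007
grip_force: 11.1
```

>>> play_rows(
  increments=[
    [[0, 0.04, 0, 0, 0, 0, -1], [0, 0.08, 0, 0, 0, 0, -1]],
  ],
)

```text
time: 16.3
position: [0.5797, -0.0251, 0.1058]
tool_rot: [-1.483, -2.764, 0.009]
ft_force: [-10.4, -5.0, 15.5]
grip_width: 0.004
grip_force: 7.8
```

Run:
```python
from h import *
np.set_printoptions(precision=4,suppress=True)
# hole tracker: template from t6/s6 by matching
t=ctrl.get_image("top");a=ctrl.get_image("side")
for n,im,ref,c in [("top",t,np.load("t6.npy"),T(360,501,200,145,5.5)[1:]),("side",a,np.load("s6.npy"),S(44,354,215,170,5.5)[1:])]:
    x,y=int(round(c[0])),int(round(c[1]))
    tp=ref[y-6:y+7,x-6:x+7]; w=im[y-16:y+17,x-20:x+21]
    r=cv2.matchTemplate(w,tp,cv2.TM_CCOEFF_NORMED);_,v,_,p=cv2.minMaxLoc(r);print(n,v,"shift px",p[0]-14,p[1]-10)
```

```text
top 0.9957237839698792 shift px 0 0
side 0.9893554449081421 shift px 0 0
```

The hand now slips with a force ratio of about 0.7, so the jaws are bearing on the corners with the handle about 3° off. I move to the left (+y) side of the handle for a small counter-clockwise nudge.

>>> play_rows(
  increments=[
    [[0, 0, -0.3, 0, 0, 0, -1], [0.2, -0.45, -0.3, 0, 0, 0, -1], [0.39, -0.9, -0.3, 0, 0, 0, -1], [0.39, -0.9, -0.3, 0, 0, 0, -1], [0.39, -0.9, 0, 0, 0, 0, -1], [0.39, -0.9, 0.16, 0, 0, 0, -1], [0.39, -0.9, 0.16, 0, 0, 0, -1]],
  ],
)

```text
time: 17.1
position: [0.4841, -0.0388, 0.0867]
tool_rot: [-1.481, -2.767, 0.004]
ft_force: [-0.2, 0.4, 0.4]
grip_width: 0.008
grip_force: 0.0
```

>>> play_rows(
  increments=[
    [[-0.04, 0, 0, 0, 0, 0, -1], [-0.08, 0, 0, 0, 0, 0, -1], [-0.08, 0, 0, 0, 0, 0, -1]],
  ],
)

```text
time: 17.4
position: [0.4911, -0.047, 0.0899]
tool_rot: [1.483, 2.767, 0.001]
ft_force: [0.1, 0.9, 0.1]
grip_width: 0.006
grip_force: 0.0
```

>>> play_rows(
  increments=[
    [[-0.04, 0, 0, 0, 0, 0, -1], [-0.04, 0, 0, 0, 0, 0, -1]],
  ],
)

```text
time: 17.6
position: [0.492, -0.0487, 0.0894]
tool_rot: [-1.482, -2.768, -0.002]
ft_force: [-1.8, 3.5, 2.6]
grip_width: 0.006
grip_force: 2.1
```

>>> play_rows(
  increments=[
    [[-0.02, 0, 0, 0, 0, 0, -1], [-0.02, 0, 0, 0, 0, 0, -1]],
  ],
)

```text
time: 17.8
position: [0.4925, -0.0496, 0.0892]
tool_rot: [-1.481, -2.767, -0.003]
ft_force: [-4.1, 4.3, 5.9]
grip_width: 0.001
grip_force: 3.2
```

>>> play_rows(
  increments=[
    [[-0.02, 0, 0, 0, 0, 0, -1], [-0.02, 0, 0, 0, 0, 0, -1]],
  ],
)

```text
time: 18.0
position: [0.4934, -0.0512, 0.0891]
tool_rot: [-1.48, -2.767, -0.002]
ft_force: [-4.3, 5.6, 6.5]
grip_width: 0.011
grip_force: 3.4
```

>>> play_rows(
  increments=[
    [[-0.02, 0, 0, 0, 0, 0, -1], [-0.02, 0, 0, 0, 0, 0, -1]],
  ],
)

```text
time: 18.2
position: [0.4943, -0.0529, 0.0891]
tool_rot: [-1.48, -2.766, -0.002]
ft_force: [-5.1, 5.7, 4.9]
grip_width: 0.003
grip_force: 3.5
```

>>> play_rows(
  increments=[
    [[-0.02, 0, 0, 0, 0, 0, -1], [-0.02, 0, 0, 0, 0, 0, -1]],
  ],
)

```text
time: 18.4
position: [0.4952, -0.0547, 0.089]
tool_rot: [-1.48, -2.766, -0.001]
ft_force: [-6.2, 5.7, 5.3]
grip_width: 0.003
grip_force: 3.5
```

```bash
cat >> h.py <<'E'
def hole(seed=None):
    """sub-pixel dark hole centre in both views relative to reference frames t6/s6"""
    out=[]
    for n,ref,c in [("top",np.load("t6.npy"),T(360,501,200,145,5.5)[1:]),("side",np.load("s6.npy"),S(44,354,215,170,5.5)[1:])]:
        im=ctrl.get_image(n).astype(np.uint8);k=6
        x,y=int(round(c[0])),int(round(c[1]))
        up=lambda z:cv2.resize(z,None,fx=k,fy=k,interpolation=cv2.INTER_CUBIC)
        tp=up(ref[y-5:y+6,x-5:x+6]);w=up(im[y-16:y+17,x-24:x+25])
        r=cv2.matchTemplate(w,tp,cv2.TM_CCOEFF_NORMED);_,v,_,p=cv2.minMaxLoc(r)
        out.append((n,c[0]+p[0]/k-19,c[1]+p[1]/k-11,round(v,3)))
    z=.030
    for o in out: print(o, atz(*o[:3],z)[:2])
E
python3 -c "
from h import *
hole()"
```

```text
('top', 271.21212121212125, 238.34848484848484, 0.584) [ 0.45637435 -0.11055549]
('side', 226.0909090909091, 235.45454545454544, 0.709) [ 0.46300204 -0.10257918]
```

>>> play_rows(
  increments=[
    [[0.1, 0, 0, 0, 0, 0, -1], [0.2, 0, -0.3, 0, 0, 0, -1], [0.2, -0.2, -0.9, 0, 0, 0, -1], [0.2, -0.2, -0.9, 0, 0, 0, -1]],
  ],
)

```text
time: 18.9
position: [0.4702, -0.0519, 0.183]
tool_rot: [1.481, 2.763, 0.006]
ft_force: [0.8, -0.1, 0.7]
grip_width: 0.007
grip_force: 0.0
```

```bash
cat >> h.py <<'E'
def red(im,n):
    c=proj(n,(.622,-.003,.03));x,y=int(c[0]),int(c[1]);k=4
    w=cv2.resize(im[y-25:y+26,x-30:x+31],None,fx=k,fy=k,interpolation=cv2.INTER_CUBIC).astype(int)
    m=((w[...,0]-w[...,1]>60)&(w[...,0]-w[...,2]>20)&(w[...,1]<130)).astype(np.uint8)
    q,l,st,ce=cv2.connectedComponentsWithStats(m)
    for i in range(1,q):
        if st[i,4]>15:
            u,v=x-30+ce[i][0]/k,y-25+ce[i][1]/k;p=atz(n,u,v,.03)[:2]-[.622,-.0034]
            print(n,st[i,4],round(u,1),round(v,1),p*1000,np.degrees(np.arctan2(p[1],p[0])))
E
python3 - <<'E'
from h import *
np.set_printoptions(precision=4,suppress=True)
for f,n in [("top","top"),("t6","top"),("side","side"),("s6","side")]: print(f);red(np.load(f+".npy"),n)
print("now");hole();t=ctrl.get_image("top");a=ctrl.get_image("side");np.save("t7.npy",t);np.save("s7.npy",a)
red(t,"top");red(a,"side")
E
```

```text
top
top 233 229.3 152.4 [47.8581  4.444 ] 5.305101639035752
top 18 223.4 165.4 [13.9047 18.0896] 52.45205274608429
t6
top 237 229.3 152.4 [47.8408  4.4439] 5.3069817591444215
top 16 223.4 165.1 [14.6274 18.038 ] 50.9606629032568
side
side 16 259.8 188.2 [10.4966 16.5255] 57.577109243390574
side 108 273.7 190.9 [ 36.0637 -13.1421] -20.02238265534959
s6
side 20 259.8 188.2 [10.4498 16.4055] 57.50397590453606
side 100 274.0 190.8 [ 36.9955 -13.1244] -19.532550466969212
now
('top', 262.3787878787879, 233.34848484848484, 0.656) [ 0.4681 -0.0883]
('side', 225.92424242424244, 235.28787878787878, 0.967) [ 0.4629 -0.1019]
top 235 229.3 152.4 [47.7924  4.423 ] 5.287466066014903
top 19 223.2 165.7 [13.0967 18.5739] 54.8118511074292
side 27 259.4 188.3 [ 9.4508 16.6976] 60.4902471985789
side 99 274.0 190.7 [ 37.2285 -13.0828] -19.362386344872764
```

The nut's mark turned about 3° counter-clockwise with the handle, so the jaws already grip the flats. I give two more worm strokes to confirm they are snug.

>>> play_rows(
  increments=[
    [[-0.2, 0.45, 0, 0, 0, 0, -1], [-0.4, 0.9, 0, 0, 0, 0, -1], [-0.4, 0.92, 0.3, 0, 0, 0, -1], [-0.4, 0.92, 0.6, 0, 0, 0, -1], [-0.4, 0.92, 0.6, 0, 0, 0, -1], [-0.4, 0.92, 0.6, 0, 0, 0, -1]],
  ],
)

```text
time: 19.7
position: [0.5665, -0.0333, 0.1174]
tool_rot: [-1.483, -2.767, 0.004]
ft_force: [-0.6, 0.3, 1.4]
grip_width: 0.006
grip_force: 0.0
```

>>> play_rows(
  increments=[
    [[0, 0.03, 0.08, 0, 0, 0, -1], [0, 0.03, 0.12, 0, 0, 0, -1], [0, 0.03, 0.13, 0, 0, 0, -1], [0, 0.07, 0.13, 0, 0, 0, -1], [0, 0.11, 0.13, 0, 0, 0, -1]],
  ],
)

```text
time: 20.2
position: [0.5771, -0.0267, 0.1065]
tool_rot: [1.483, 2.769, 0.001]
ft_force: [-0.8, 0.3, -0.4]
grip_width: 0.01
grip_force: 0.0
```

>>> play_rows(
  increments=[
    [[0, 0.04, 0, 0, 0, 0, -1], [0, 0.08, 0, 0, 0, 0, -1]],
  ],
)

```text
time: 20.4
position: [0.5838, -0.0221, 0.1062]
tool_rot: [1.483, 2.769, 0.001]
ft_force: [-0.7, 0.8, -0.3]
grip_width: 0.005
grip_force: 0.0
```

>>> play_rows(
  increments=[
    [[0, 0, -0.08, 0, 0, 0, -1], [0, -0.16, -0.08, 0, 0, 0, -1], [0, -0.16, -0.02, 0, 0, 0, -1], [0, -0.16, 0.003, 0, 0, 0, -1], [0, -0.12, 0.003, 0, 0, 0, -1], [0, -0.08, 0.003, 0, 0, 0, -1]],
  ],
)

```text
time: 21.0
position: [0.5737, -0.0295, 0.1058]
tool_rot: [-1.482, -2.763, 0.01]
ft_force: [-12.4, -4.6, 16.0]
grip_width: 0.006
grip_force: 7.9
```

>>> play_rows(
  increments=[
    [[0, 0.04, 0, 0, 0, 0, -1], [0, 0.08, 0, 0, 0, 0, -1]],
  ],
)

```text
time: 21.2
position: [0.5833, -0.0232, 0.1059]
tool_rot: [-1.484, -2.768, 0.001]
ft_force: [-0.1, -0.1, 1.7]
grip_width: 0.005
grip_force: 0.3
```

>>> play_rows(
  increments=[
    [[0, 0, -0.08, 0, 0, 0, -1], [0, -0.16, -0.08, 0, 0, 0, -1], [0, -0.16, -0.01, 0, 0, 0, -1], [0, -0.16, 0.007, 0, 0, 0, -1], [0, -0.12, 0.007, 0, 0, 0, -1], [0, -0.08, 0.007, 0, 0, 0, -1]],
  ],
)

```text
time: 21.8
position: [0.574, -0.0296, 0.1058]
tool_rot: [-1.483, -2.763, 0.009]
ft_force: [-13.8, -5.4, 20.6]
grip_width: 0.002
grip_force: 10.0
```

>>> play_rows(
  increments=[
    [[0, 0.04, 0, 0, 0, 0, -1], [0, 0.08, 0, 0, 0, 0, -1]],
  ],
)

```text
time: 22.0
position: [0.5814, -0.0252, 0.1058]
tool_rot: [-1.484, -2.764, 0.007]
ft_force: [-5.7, -4.4, 11.0]
grip_width: 0.006
grip_force: 4.7
```

>>> play_rows(
  increments=[
    [[0, 0, -0.08, 0, 0, 0, -1], [0, -0.16, -0.08, 0, 0, 0, -1], [0, -0.16, -0.02, 0, 0, 0, -1], [0, -0.16, 0, 0, 0, 0, -1], [0, -0.12, 0, 0, 0, 0, -1], [0, -0.08, 0, 0, 0, 0, -1]],
  ],
)

```text
time: 22.6
position: [0.5743, -0.0292, 0.1058]
tool_rot: [-1.482, -2.763, 0.008]
ft_force: [-13.8, -5.0, 20.1]
grip_width: 0.007
grip_force: 10.2
```

>>> play_rows(
  increments=[
    [[0, 0.04, 0, 0, 0, 0, -1], [0, 0.08, 0, 0, 0, 0, -1]],
  ],
)

```text
time: 22.8
position: [0.5798, -0.0259, 0.1057]
tool_rot: [-1.482, -2.761, 0.012]
ft_force: [-17.2, -7.3, 23.0]
grip_width: 0.007
grip_force: 11.2
```

>>> play_rows(
  increments=[
    [[0, 0, -0.4, 0, 0, 0, -1], [0.4, 0, -0.9, 0, 0, 0, -1], [0.8, 0, -1, 0, 0, 0, -1], [1, 0, -1, 0, 0, 0, -1]],
  ],
)

```text
time: 23.2
position: [0.5284, 0.0652, 0.2077]
tool_rot: [1.477, 2.77, 0.009]
ft_force: [-0.3, 0.5, 0.2]
grip_width: 0.005
grip_force: 0.0
```

>>> play_rows(
  increments=[
    [[0.3, 0, -0.4, 0, 0, 0, -1], [0.7, 0, -0.6, 0, 0, 0, -1], [0.7, 0, -0.6, 0, 0, 0, -1]],
  ],
)

```text
time: 23.5
position: [0.4883, 0.126, 0.2678]
tool_rot: [1.47, 2.776, 0.011]
ft_force: [0.1, 1.0, -0.1]
grip_width: 0.005
grip_force: 0.0
```

Run:
```python
from h import *
np.set_printoptions(precision=4,suppress=True)
hole();t=ctrl.get_image("top");a=ctrl.get_image("side");np.save("t8.npy",t);np.save("s8.npy",a)
red(t,"top");red(a,"side")
f=lambda im,x,y,w,h,k:cv2.resize(im[y:y+h,x:x+w],None,fx=k,fy=k,interpolation=cv2.INTER_CUBIC)
A=f(t,208,150,68,94,6.2);B=f(a,215,170,60,94,6.2)
cv2.imwrite("pics/b8.png",np.hstack([A,B])[:,:,::-1]);print(A.shape)
s=ctrl.get_state();print(s["position"],s["ft_force"])
```

```text
('top', 268.04545454545456, 234.01515151515153, 0.991) [ 0.4668 -0.1024]
('side', 225.5909090909091, 235.1212121212121, 0.972) [ 0.4626 -0.101 ]
top 237 229.3 152.4 [47.7185  4.4342] 5.3088972770111145
top 19 223.1 165.6 [13.1957 18.6441] 54.71045566352913
side 25 259.4 188.3 [ 9.3145 16.7235] 60.883628930270945
side 96 274.0 190.7 [ 37.2011 -13.0772] -19.368029046145956
(583, 422, 3)
[0.4893 0.1185 0.2641] [ 0.5236  0.3868 -0.1303]
```

View pics/b8.png

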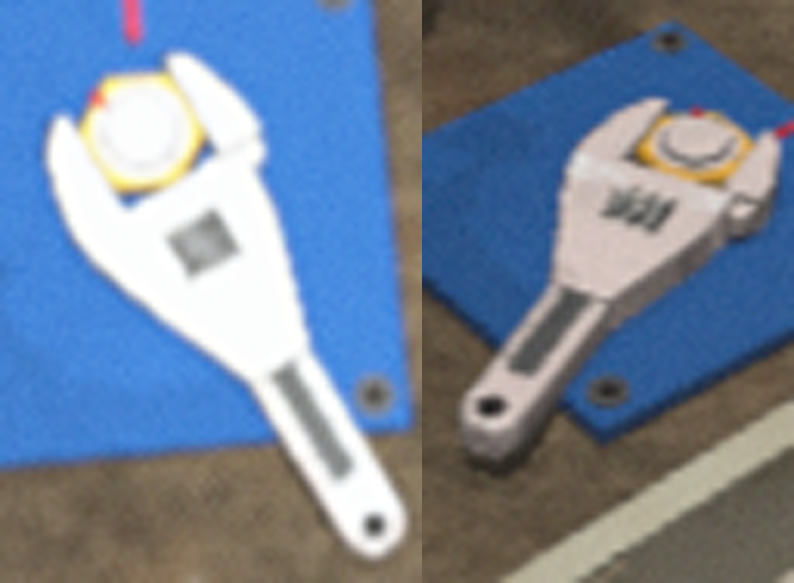

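Top view: both jaw faces lie flush on opposite nut flats (fixed jaw face about (75,125)–(125,205), moving jaw (170,70)–(210,145)). It is snug, with the nut mark at (97,98). Next I go to the right (−y) side of the handle.

>>> play_rows(
  increments=[
    [[-0.4, -0.2, 0.1, 0, 0, 0, -1], [-0.8, -0.4, 0.3, 0, 0, 0, -1], [-1, -0.5, 0.5, 0, 0, 0, -1], [-1, -0.5, 0.5, 0, 0, 0, -1]],
  ],
)

```text
time: 24.1
position: [0.5013, 0.0021, 0.2116]
tool_rot: [-1.495, -2.759, 0.009]
ft_force: [-0.5, 1.2, -0.5]
grip_width: 0.003
grip_force: 0.0
```

>>> play_rows(
  increments=[
    [[-0.4, -0.2, 0, 0, 0, 0, -1], [-0.8, -0.4, 0, 0, 0, 0, -1], [-1, -0.5, 0.2, 0, 0, 0, -1], [-1, -0.5, 0.4, 0, 0, 0, -1], [-1, -0.5, 0.4, 0, 0, 0, -1]],
  ],
)

```text
time: 24.6
position: [0.515, -0.1035, 0.1723]
tool_rot: [-1.485, -2.763, 0.005]
ft_force: [-0.2, -0.6, 0.9]
grip_width: 0.006
grip_force: 0.0
```

>>> play_rows(
  increments=[
    [[-0.09, 0, 0.4, 0, 0, 0, -1], [-0.09, 0, 0.7, 0, 0, 0, -1], [-0.09, 0, 0.81, 0, 0, 0, -1], [-0.09, 0, 0.81, 0, 0, 0, -1]],
  ],
)

```text
time: 25.0
position: [0.521, -0.1095, 0.0931]
tool_rot: [-1.481, -2.768, 0.002]
ft_force: [0.0, -0.2, -0.4]
grip_width: 0.002
grip_force: 0.0
```

>>> play_rows(
  increments=[
    [[0.05, 0, 0, 0, 0, 0, -1], [0.1, 0, 0, 0, 0, 0, -1], [0.1, 0, 0, 0, 0, 0, -1]],
  ],
)

```text
time: 25.3
position: [0.5166, -0.1009, 0.0952]
tool_rot: [1.481, 2.769, 0.003]
ft_force: [0.5, -0.0, 0.7]
grip_width: 0.007
grip_force: 0.0
```

>>> play_rows(
  increments=[
    [[0.03, 0, 0, 0, 0, 0, -1], [0.03, 0, 0, 0, 0, 0, -1]],
  ],
)

```text
time: 25.5
position: [0.5145, -0.0991, 0.0944]
tool_rot: [1.482, 2.769, 0.001]
ft_force: [0.6, -0.9, 0.9]
grip_width: 0.003
grip_force: 0.0
```

>>> play_rows(
  increments=[
    [[0.03, 0, 0, 0, 0, 0, -1], [0.03, 0, 0, 0, 0, 0, -1]],
  ],
)

```text
time: 25.7
position: [0.5134, -0.0978, 0.0945]
tool_rot: [1.483, 2.767, -0.0]
ft_force: [1.6, -2.0, 1.0]
grip_width: 0.006
grip_force: 1.5
```

>>> play_rows(
  increments=[
    [[0, 0, 0.03, 0, 0, 0, -1], [0.064, -0.006, 0.03, 0, 0, 0.028, -1], [0.127, -0.012, 0.03, 0, 0, 0.056, -1], [0.127, -0.012, 0.03, 0, 0, 0.056, -1]],
  ],
)

```text
time: 26.1
position: [0.5054, -0.0875, 0.0913]
tool_rot: [1.603, 2.7, 0.001]
ft_force: [2.4, -2.8, 0.9]
grip_width: 0.004
grip_force: 1.8
```

>>> play_rows(
  increments=[
    [[0.064, -0.006, 0, 0, 0, 0.028, -1], [0.127, -0.012, 0, 0, 0, 0.056, -1], [0.127, -0.012, 0, 0, 0, 0.056, -1]],
  ],
)

```text
time: 26.4
position: [0.4983, -0.0767, 0.0913]
tool_rot: [1.719, 2.628, 0.001]
ft_force: [3.0, -2.1, 1.7]
grip_width: 0.008
grip_force: 1.6
```

Run:
```python
from h import *
np.set_printoptions(precision=4,suppress=True)
hole();red(ctrl.get_image("top"),"top");red(ctrl.get_image("side"),"side")
```

```text
('top', 284.04545454545456, 239.6818181818182, 0.606) [ 0.454  -0.1424]
('side', 221.42424242424244, 228.78787878787878, 0.385) [ 0.4649 -0.0762]
top 236 229.3 152.4 [47.7579  4.4301] 5.299634604139876
side 136 273.3 191.1 [ 34.6749 -13.42  ] -21.157642430073633
```

>>> play_rows(
  increments=[
    [[0.064, -0.006, 0, 0, 0, 0.028, -1], [0.127, -0.012, 0, 0, 0, 0.056, -1], [0.191, -0.012, 0, 0, 0, 0.083, -1], [0.255, -0.012, 0, 0, 0, 0.111, -1], [0.255, -0.012, 0, 0, 0, 0.111, -1]],
  ],
)

```text
time: 27.1
position: [0.4864, -0.0535, 0.091]
tool_rot: [1.942, 2.469, 0.0]
ft_force: [2.4, -1.9, 0.5]
grip_width: 0.006
grip_force: 1.2
```

>>> play_rows(
  increments=[
    [[0.064, -0.006, 0, 0, 0, 0.028, -1], [0.127, -0.012, 0, 0, 0, 0.056, -1], [0.191, -0.012, 0, 0, 0, 0.083, -1], [0.255, -0.012, 0, 0, 0, 0.111, -1], [0.255, -0.012, 0, 0, 0, 0.111, -1]],
  ],
)

```text
time: 27.6
position: [0.479, -0.0292, 0.0909]
tool_rot: [-2.149, -2.292, 0.001]
ft_force: [1.4, -1.5, 1.3]
grip_width: 0.009
grip_force: 1.1
```

Run:
```python
from h import *
np.set_printoptions(precision=4,suppress=True)
s=ctrl.get_state();R=Ro.from_rotvec(s["tool_rot"]).as_matrix();d=s["position"][:2]-[.622,-.0034]
print(s["position"],np.hypot(*d),np.degrees(np.arctan2(d[1],d[0]))%360,"tool y yaw",np.degrees(np.arctan2(R[1,1],R[0,1])),s["joint_positions"])
red(ctrl.get_image("top"),"top");red(ctrl.get_image("side"),"side")
```

```text
[ 0.479  -0.0292  0.0909] 0.1452879975034593 190.23989302256777 tool y yaw 3.684694021606598 [-0.6917  0.2061  0.7578  2.0991 -0.1802  0.9003  0.2325]
top 234 229.3 152.4 [47.8292  4.4349] 5.297585203165386
side 35 263.5 188.9 [17.3737  8.53  ] 26.14969734069212
side 132 273.3 191.1 [ 34.7309 -13.4103] -21.112581743582332
```

>>> play_rows(
  increments=[
    [[0.064, -0.006, 0, 0, 0, 0.028, -1], [0.127, -0.012, 0, 0, 0, 0.056, -1], [0.191, -0.012, 0, 0, 0, 0.083, -1], [0.255, -0.012, 0, 0, 0, 0.111, -1], [0.255, -0.012, 0, 0, 0, 0.111, -1]],
  ],
)

```text
time: 28.2
position: [0.4758, -0.004, 0.0906]
tool_rot: [-2.34, -2.095, 0.002]
ft_force: [1.5, -2.3, 0.3]
grip_width: 0.008
grip_force: 1.0
```

>>> play_rows(
  increments=[
    [[0.064, -0.006, 0, 0, 0, 0.028, -1], [0.1, -0.01, 0, 0, 0, 0.044, -1], [0.1, -0.01, 0, 0, 0, 0.044, -1]],
  ],
)

```text
time: 28.5
position: [0.476, 0.0057, 0.0906]
tool_rot: [-2.411, -2.013, 0.002]
ft_force: [0.8, -3.8, -0.5]
grip_width: 0.004
grip_force: 1.5
```

Run:
```python
from h import *
np.set_printoptions(precision=4,suppress=True)
s=ctrl.get_state();d=s["position"][:2]-[.622,-.0034]
print(s["ft_force"],np.hypot(*d),np.degrees(np.arctan2(d[1],d[0]))%360)
red(ctrl.get_image("top"),"top");red(ctrl.get_image("side"),"side")
```

```text
[ 0.7762 -3.8321 -0.5024] 0.14632580626085417 176.44420659705847
top 235 229.3 152.4 [47.8363  4.4246] 5.284516994308197
side 53 264.8 189.7 [18.249   3.6441] 11.29274660950464
side 131 273.4 191.1 [ 34.9308 -13.3566] -20.925499874908464
```

Near the stop now, so I use small steps.

>>> play_rows(
  increments=[
    [[0.03, -0.003, 0, 0, 0, 0.011, -1], [0.05, -0.005, 0, 0, 0, 0.022, -1], [0.05, -0.005, 0, 0, 0, 0.022, -1]],
  ],
)

```text
time: 28.9
position: [0.4765, 0.0117, 0.0907]
tool_rot: [-2.446, -1.97, 0.001]
ft_force: [1.2, -1.8, -1.6]
grip_width: 0.001
grip_force: 1.3
```

>>> play_rows(
  increments=[
    [[0.025, -0.003, 0, 0, 0, 0.011, -1], [0.025, -0.003, 0, 0, 0, 0.011, -1]],
  ],
)

```text
time: 29.1
position: [0.4768, 0.0143, 0.0907]
tool_rot: [-2.463, -1.948, 0.001]
ft_force: [0.3, -2.4, -1.7]
grip_width: 0.005
grip_force: 1.1
```

>>> play_rows(
  increments=[
    [[0.025, -0.002, 0, 0, 0, 0.011, -1], [0.025, -0.002, 0, 0, 0, 0.011, -1]],
  ],
)

```text
time: 29.3
position: [0.4769, 0.0161, 0.0907]
tool_rot: [-2.481, -1.926, 0.002]
ft_force: [-1.1, -3.8, -0.3]
grip_width: 0.005
grip_force: 2.1
```

>>> play_rows(
  increments=[
    [[0.025, -0.002, 0, 0, 0, 0.011, -1], [0.025, -0.002, 0, 0, 0, 0.011, -1]],
  ],
)

```text
time: 29.5
position: [0.477, 0.0172, 0.0907]
tool_rot: [2.499, 1.904, -0.005]
ft_force: [-2.2, -7.4, 1.0]
grip_width: 0.006
grip_force: 3.9
```

Run:
```python
from h import *
np.set_printoptions(precision=4,suppress=True)
s=ctrl.get_state();d=s["position"][:2]-[.622,-.0034]
print(s["ft_force"],np.hypot(*d),np.degrees(np.arctan2(d[1],d[0]))%360)
red(ctrl.get_image("top"),"top");red(ctrl.get_image("side"),"side")
```

```text
[-2.1965 -7.4122  1.0467] 0.14646506498555 171.92245128451273
top 236 229.3 152.4 [47.8345  4.4328] 5.2944762238824925
side 29 264.8 190.2 [17.3489  1.9298] 6.347088432472238
side 130 273.3 191.1 [ 34.8104 -13.3358] -20.961731497428342
```

The force is rising at the stop. I add one slight push to about 10 N, then back off and check.

>>> play_rows(
  increments=[
    [[0.012, 0, 0, 0, 0, 0, -1], [0.012, 0, 0, 0, 0, 0, -1], [0.012, 0, 0, 0, 0, 0, -1]],
  ],
)

```text
time: 29.9
position: [0.4771, 0.0174, 0.0907]
tool_rot: [2.499, 1.903, -0.007]
ft_force: [-3.6, -9.6, 2.5]
grip_width: 0.007
grip_force: 5.0
```

>>> play_rows(
  increments=[
    [[-0.1, 0, 0, 0, 0, 0, -1], [-0.25, 0, 0, 0, 0, 0, -1], [-0.3, 0, -0.4, 0, 0, 0, -1], [-0.3, 0, -0.9, 0, 0, 0, -1], [-0.5, 0, -1, 0, 0, 0, -1], [-1, 0, -1, 0, 0, 0, -1]],
  ],
)

```text
time: 30.5
position: [0.4546, -0.0737, 0.1938]
tool_rot: [2.489, 1.915, 0.012]
ft_force: [-0.1, -0.8, -0.6]
grip_width: 0.007
grip_force: 0.0
```

>>> play_rows(
  increments=[
    [[-0.3, 0, -0.3, 0, 0, 0, -1], [-0.4, 0, -0.3, 0, 0, 0, -1], [-0.4, 0, -0.3, 0, 0, 0, -1]],
  ],
)

```text
time: 30.8
position: [0.4413, -0.1163, 0.2215]
tool_rot: [-2.5, -1.902, -0.006]
ft_force: [-0.4, 0.8, -0.6]
grip_width: 0.003
grip_force: 0.0
```

Run:
```python
from h import *
np.set_printoptions(precision=4,suppress=True)
t=ctrl.get_image("top");a=ctrl.get_image("side");np.save("t9.npy",t);np.save("s9.npy",a)
red(t,"top");red(a,"side")
f=lambda im,x,y,w,h,k:cv2.resize(im[y:y+h,x:x+w],None,fx=k,fy=k,interpolation=cv2.INTER_CUBIC)
A=f(t,195,140,70,100,5.9);B=f(a,208,165,64,100,5.9)
cv2.imwrite("pics/b9.png",np.hstack([A,B])[:,:,::-1])
s=ctrl.get_state();print(s["position"],s["ft_force"])
```

```text
top 234 229.3 152.4 [47.8271  4.4132] 5.271987696361071
side 30 264.9 190.2 [17.5667  1.7394] 5.654921303845136
side 132 273.3 191.1 [ 34.7542 -13.3851] -21.063475863268625
[ 0.4411 -0.1139  0.2204] [-0.242   0.8181  0.0447]
```

View pics/b9.png

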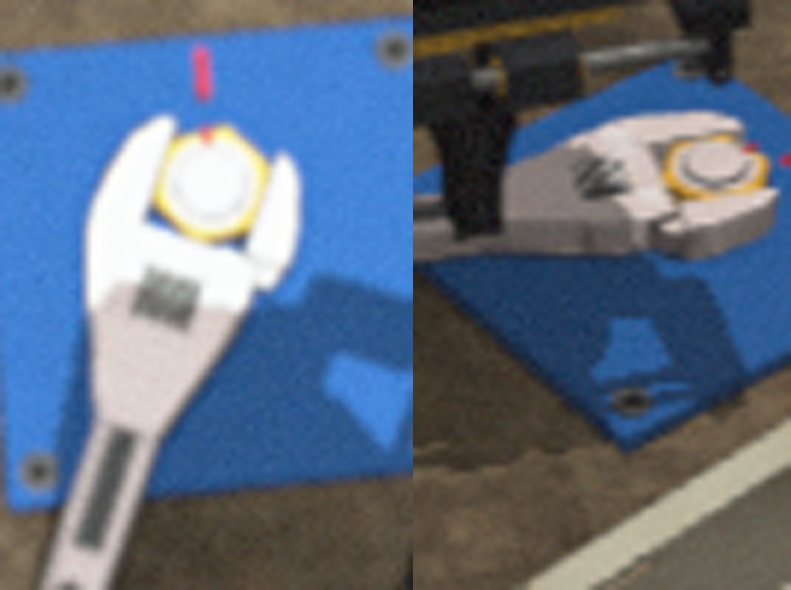

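Top view: the nut mark (207,135) lies on the line from the nut centre (212,185) to the plate mark (203,75). The push force rose to about 10 N with no further motion, and the jaws are parallel on the flats. The arm is clear, so I hand in.

```bash
python3 -c "
from bench import ctrl
print(ctrl.close_job())"
```

```text
the job is handed in; nothing more can be done
None
```

I closed the jaws snug on the nut and turned it clockwise to its stop, where its red mark lines up with the plate's; the wrench lies round the nut and the job is handed in. On the way, my handle nudge first turned the nut about 3° counter-clockwise, and some worm strokes pressed with 20–33 N instead of 9–15 N.

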